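Load the drop-door warming oven

TASK

Pull the warming oven's drop-down door all the way down, stand the amber bottle with the black cap upright inside the chamber, at least 30 mm back from the door, and push the door back up until its catch has snapped it fully shut. Do not shift the white jar already warming in there, do not push aside or knock over the other bottles on the bench, and never let the amber bottle tip over.

Things in the scene. Friction and masses are not known exactly. Their poses are not given: they have to be found in the camera images.
- oven: White bench warming oven, fixed, 340 mm wide (its y), 280 deep (x), 305 high. Origin on the bench at mid-width; +x points into the oven, +y left for someone looking in. The door seats on the plane x = -130. Chamber: x -130 to +90, y -130 to +130, smooth steel floor at z = 98.5, ceiling z = 263.5; lintel and roof above reach z = 305. Control strip below the door.
- door_hinge (a point): Fixed point on the hinge line, at its middle: oven x = -130, y = 0, z = 100. The hinge line runs along the oven's y. The door's inner face contains the hinge line.
- door (a joint): Drop-down door angle: 0 shut (upright), 1.571 fully down on its stop (inner face then level with the chamber floor: a ledge 180 mm deep). Panel 300 wide, 180 high, 22 thick outwards from the inner face, about 1 kg, glass window. Spring-balanced stiff hinge: left half open it stays, or creeps at under 1.5 rad/s (some doors sink in the lower half). Moving it takes up to 4 N at the free edge.
- door_handle (a point): Middle of the round steel handle bar, 12 mm thick, 240 long, parallel to the hinge, on posts 105 either side of the middle. Its centre is 42 mm off the door's outer face (36 mm free gap) and 160 mm from the hinge line along the panel, 20 below the free edge. With the door flat it hangs under the panel, centre 36 mm above the bench.
- door_strike (a point): Steel nose of the catch, mid-width on the door's inner face, 171 mm from the hinge line, 24 wide, standing out 14 mm. It rides under a sprung roller in the lintel: pulling the door off it takes about 8 to 15 N at the handle, pushing it home 10 to 20 N over the last 0.07 rad. Pushed too weakly the door stops unlatched at 0.04 to 0.07 rad; latched it sits within 0.005 of 0.
- door_edge (a point): Middle of the door's free (upper) edge, on its inner face, 180 mm from the hinge line.
- bottle: The amber glass bottle with the BLACK cap and a paper label, about 0.18 kg: body 48 mm diameter up to 57 mm height, narrowing to a 19 mm neck; 92 high in all, cap 23 wide. Starts upright on the bench. Origin: centre of its underside, z along its axis. To be loaded.
- jar: White plastic jar with a blue lid, 56 mm diameter, 100 high, about 0.2 kg, standing in the rear half of the oven chamber, left, right or middle. Origin: centre of its underside, z along its axis. Leave it where it stands.
- amber_white: Amber bottle of the same shape as the one to load but with a WHITE cap, on the bench. Origin: centre of its underside, z along its axis. Leave alone.
- flask: Silvery aluminium bottle with a black cap, 52 mm diameter, 105 high, on the bench. Origin: centre of its underside, z along its axis. Leave alone.

How it is judged (in metres and radians):
On the way, in this order (a step that is already met when the one before it is completed fails the run):
1. the oven door has been pulled all the way down (value of joint door above 1.48 rad), for 0.2 s.
2. the black-capped amber bottle stands upright on the chamber floor, at least 25 mm behind the door plane (x of bottle in the frame of oven between -0.081 and 0.09 m and y of bottle in the frame of oven between -0.13 and 0.13 m and z of bottle in the frame of oven between 0.092 and 0.106 m and angle between bottle's own z axis and vertical below 0.1 rad), for 0.2 s.
At the end, for the whole second after the job is handed in: The black-capped amber bottle stands still and upright (within 0.1 rad) on the oven's chamber floor, its near side at least 25 mm behind the door plane, and the door is latched shut (below 0.015 rad) (all of step 2 and value of joint door below 0.015 rad and linear speed of bottle below 0.02 m/s); the robot touches nothing.
It fails at once if the amber bottle to load is tipped over (more than 0.6 rad) (angle between bottle's own z axis and vertical above 0.6 rad).
It fails at once if the white jar in the oven is shifted more than 15 mm or tipped (distance of jar from where it was at the start of the episode above 0.015 m or angle between jar's own z axis and vertical above 0.25 rad).
It fails at once if the white-capped amber bottle is moved more than 20 mm or tipped (distance of amber_white from where it was at the start of the episode above 0.02 m or angle between amber_white's own z axis and vertical above 0.3 rad).
It fails at once if the aluminium bottle is moved more than 20 mm or tipped (distance of flask from where it was at the start of the episode above 0.02 m or angle between flask's own z axis and vertical above 0.3 rad).
It also fails if it takes over 72 s, if anything falls off the work surface, if the arm or the gripper's body presses on something with over 40 N, if the wrist force passes 120 N, or if a joint passes its speed limit or range.

ROBOT

A 6-joint arm with a two-finger parallel gripper is mounted at the origin on the work surface. World frame = base frame: x ahead of the robot, y to its left, z up, the work surface at z = 0. Lengths are in m, angles in degrees, forces in N, time in s.
With the tool pointing down it reaches from about 0.4 to 0.825 m from the base axis. Payload 7 kg.
Tool frame: the origin (TCP) lies midway between the tips of the shut fingers; the grasp point (between the pads) lies 19 mm behind it; z points along the fingers, y is the line along which they close (so a half turn about z gives the same grasp; the last joint's range is limited). The gripper opens to 88 mm and grips with 3 to 60 N. Pads are 19 mm wide; open, the fingers measure 130 mm over their backs; the gripper's body (78 mm by 193 mm) begins 47 mm behind the grasp point.
Start: joints at [16.507, 20.546, 0.682, 0, -70.136, -16.507], TCP at [0.675, -0, 0.227] pointing down, gripper open.
Joint ranges: [-176.03, 176.03], [-82.01, 121.73], [-58.28, 71.71], [-173.87, 95.51], [-174.79, -0.11], [-173.66, 173.66]. Speed limits (degrees/s): [136.94, 136.94, 172.46, 180, 180, 180].

INTERFACE

Orientations are given as [roll, pitch, yaw] about the fixed x, y, z axes, in that order (R = Rz(yaw) Ry(pitch) Rx(roll)).
In Python, from plant import ctrl gives the robot as it stands.
- The arm moves only by the tool arm_command, never from a script. Its argument "steps" is a list of rows, each an object with "translation": the shift along the tool's x, y, z in mm, a list of three; "rotation": the turn, a rotation vector about the tool's x, y, z in units of 5 degrees (1.0 is 5 degrees), a list of three; "claw": the finger opening in mm, from 0 to 87.6. In form: [{"translation": [x, y, z], "rotation": [rx, ry, rz], "claw": claw}, ...]. A call has 1 to 5 rows; each row is the pose to reach, as a shift and turn from the pose commanded when the call began, along the tool's axes at that moment; what a row does not reach only later rows make up. A row lasts 1/10 s, in which the tool goes at most 50 mm and 8.59 degrees, less where a joint would pass 70% of its speed; a pose out of reach is approached as far as the arm can. A call with a gripper value outside its range is refused whole. The fingers move at their own pace and stop on an object; the grip force is fixed at half the most. Time passes only in rows, so rows that repeat a pose let the fingers close. It gives the time, the measured TCP pose, the force, the opening and the grip force at its end, in the units of the state.
- ctrl.get_obs(): the state, without advancing time (a new reading comes with each control period).
- ctrl.snapshot(name): name is "scene" or "side" or "wrist"; returns (picture, depth): 400x640x3 uint8, red, green, blue; 400x640 float32, m along the optical axis (not along the pixel's ray), 0 where there is no reading.
- ctrl.calibration(name): a dict with "vertical_fov" (degrees; the focal length in pixels is half the picture's height over the tangent of half this angle, whatever the lens; pixels are square), "cx", "cy" (the principal point, pixels), "rvec" (rotation vector, rad) and "tvec" (3), from world to camera coordinates, as OpenCV has them; the wrist camera has in their place "hand_eye" (4x4, takes a point from camera to tool coordinates, whose origin is the TCP and whose axes are the flange's). Camera axes: x right, y down, z forward; pixel columns grow to the right and rows downward; lengths in m; the calibration is good to about 2 mm. A picture is of the moment at which its call begins: read the wrist's pose just before it. calibration takes no time and is no camera call.
- ctrl.close_job(): hands the job in; it is judged then, once.
The state is a dict: "clock": time; "joint_pos": joint angles; "qvel": joint speeds; "tau": joint torques, N m; "tool_pos": TCP position; "orientation": TCP orientation; "force": force on the tool from outside, world axes, zero at the start; "moment": the same for the moment, N m; "opening": finger opening in m; "gripper_force": force on a finger pad.
Only numpy, scipy, OpenCV 4.12 (cv2) and the standard library are available. Lean on these libraries where they do the work, as an engineer would, in place of code of your own. Each camera call takes 0.05 s, during which the arm holds its last target. There are 200 camera calls.

## Working session

There is one attempt and no reset: what is moved stays moved. The work goes in short steps, Python scripts to look and compute and a tool call to move; the robot and the scene stay as the last step left them, time stands still between calls to the robot, and variables do not carry over. Pictures are saved under pics/ and viewed, at most 10 in all, crops included, and the job is handed in when it is done.

Besides the shell and the picture viewer there is one more tool, called after "Call:" in YAML: its name, and indented under it one key for each argument. arm_command: Moves the arm, as the interface text tells. Its arguments: {"type":"object","properties":{"steps":{"type":"array"}},"required":["steps"]}

```bash
ls; mkdir -p pics
python3 - <<'E'
from plant import ctrl
import cv2,numpy as np
o=ctrl.get_obs();print(o)
for n in("scene","side"):
    p,d=ctrl.snapshot(n);cv2.imwrite(f"pics/{n}0.png",p[:,:,::-1]);np.save(f"pics/{n}0.npy",d);print(n,ctrl.calibration(n))
print(ctrl.calibration("wrist"))
E
```

```text
pics
{'clock': 0.0, 'joint_pos': array([ 1.65074306e+01,  2.05933896e+01,  6.33113031e-01, -1.84556307e-02,
       -7.01362744e+01, -1.65049661e+01]), 'qvel': array([ 0.10580974,  0.08147368,  0.01796422,  0.04984829, -0.04204199,
        0.00847939]), 'tau': array([-8.00930356e-04, -5.82726967e+01,  2.93058443e+01,  6.99745238e+00,
        6.93249181e-03, -2.06530804e-04]), 'tool_pos': array([ 6.74506660e-01, -3.26985125e-05,  2.25600850e-01]), 'orientation': array([ 1.79902498e+02, -1.07980250e-02, -9.00038119e+01]), 'force': array([ 1.15704517,  0.80945866, -0.5467815 ]), 'moment': array([-0.03946627,  0.05663135, -0.01856508]), 'gripper_force': 0.0, 'opening': 0.08753262693695957}
scene {'vertical_fov': 56.37282692754553, 'cx': 314.84398429822085, 'cy': 199.33579499913895, 'rvec': array([ 2.6565684 ,  1.03601966, -0.15770898]), 'tvec': array([-0.40549673, -0.29840951,  1.184083  ])}
side {'vertical_fov': 51.96609536846592, 'cx': 318.5867553699546, 'cy': 197.70450418767618, 'rvec': array([ 1.24366432,  2.69947331, -0.42759885]), 'tvec': array([ 0.34462678, -0.33488581,  1.40517075])}
{'vertical_fov': 70.52349915101959, 'cx': 319.1702143242214, 'cy': 201.78725091974562, 'hand_eye': array([[ 1.00777782e-03, -9.54797000e-01, -2.97256914e-01,
         8.13372342e-02],
       [ 9.99999247e-01,  1.17036988e-03, -3.69002641e-04,
         4.89778275e-04],
       [ 7.00223152e-04, -2.97256319e-01,  9.54797461e-01,
        -1.59510064e-01],
       [ 0.00000000e+00,  0.00000000e+00,  0.00000000e+00,
         1.00000000e+00]])}
```

View pics/scene0.png

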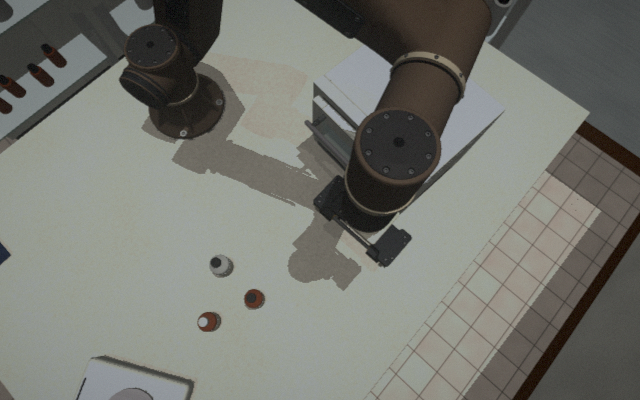

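View pics/side0.png

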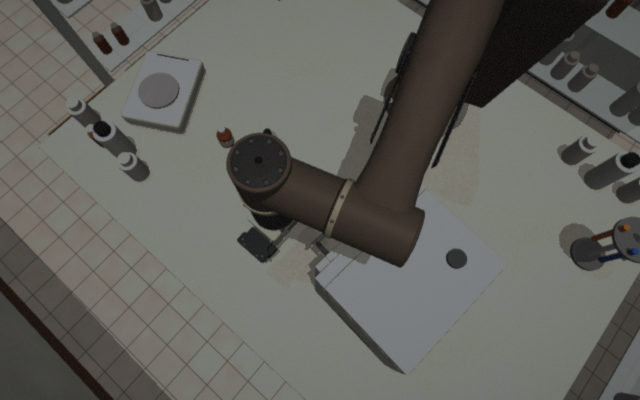

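The scene view shows the oven at about (400,110), partly hidden by the arm. It also shows the flask at (220,265), the black-capped amber bottle at (254,298) and the white-capped one at (208,321). The side view shows the oven roof at about (420,270). Next I'll measure the roof with depth and the caps by ray casting.

```bash
cat > h.py <<'E'
from plant import ctrl
import cv2,numpy as np
from scipy.spatial.transform import Rotation as Ro
def cam(n,obs=None):
    c=ctrl.calibration(n);f=200/np.tan(np.radians(c["vertical_fov"]/2))
    if n=="wrist":
        T=np.eye(4);T[:3,:3]=Ro.from_euler("xyz",obs["orientation"],degrees=True).as_matrix();T[:3,3]=obs["tool_pos"]
        M=T@c["hand_eye"];R=M[:3,:3];t=M[:3,3]
    else:
        R=cv2.Rodrigues(c["rvec"])[0].T;t=-R@c["tvec"]
    return f,c["cx"],c["cy"],R,t
def cloud(n,d,obs=None):
    f,cx,cy,R,t=cam(n,obs);v,u=np.mgrid[:d.shape[0],:d.shape[1]]
    P=np.dstack([(u-cx)/f*d,(v-cy)/f*d,d])@R.T+t;P[d<=0]=np.nan
    return P
def ray(n,u,v,z,obs=None):
    f,cx,cy,R,t=cam(n,obs);r=R@[(u-cx)/f,(v-cy)/f,1];return t+r*(z-t[2])/r[2]
E
python3 - <<'E'
from h import *
pts=[]
for n in("scene","side"):
    P=cloud(n,np.load(f"pics/{n}0.npy"));im=cv2.imread(f"pics/{n}0.png").astype(int)
    m=(abs(P[...,2]-.305)<.008)&(im.min(2)>90)
    k,l,s,c=cv2.connectedComponentsWithStats(cv2.morphologyEx(m.astype(np.uint8),cv2.MORPH_OPEN,np.ones((3,3))))
    for i in range(1,k):
        if s[i,4]>60:
            q=P[l==i];print(n,s[i],q.mean(0),q.min(0),q.max(0));pts.append(q)
            if s[i,4]>300: r=cv2.minAreaRect(q[:,:2].astype(np.float32));print(r);print(cv2.boxPoints(r))
    b=P[...,2]
    if n=="scene":
        for nm,u,v in(("flask",219,264),("black",254,297),("white",207,320)):
            w=P[v-14:v+15,u-14:u+15].reshape(-1,3);w=w[w[:,2]>.02];print(nm,w[:,2].max(),np.median(w[w[:,2]>w[:,2].max()-.008],0),len(w))
E
```

```text
scene [ 314   45   78   80 3444] [0.45508134 0.24441038 0.30478231] [0.37968567 0.16364042 0.30053482] [0.53081295 0.33755595 0.30930816]
((0.46188610792160034, 0.2532658278942108), (0.16824115812778473, 0.15070825815200806), 84.22537231445312)
[[0.3784505  0.17715393]
 [0.528394   0.16199031]
 [0.5453217  0.3293777 ]
 [0.39537823 0.34454134]]
scene [ 435   79   70   93 2621] [0.69927964 0.3374394  0.30470362] [0.63772756 0.1910954  0.29716777] [0.74458307 0.43198313 0.30991136]
((0.6808783411979675, 0.3121042847633362), (0.23325824737548828, 0.10731910914182663), 84.38106536865234)
[[0.6160573  0.20128947]
 [0.7228607  0.19078165]
 [0.7456994  0.4229191 ]
 [0.638896   0.43342692]]
flask 0.10851958847766763 [ 0.45937852 -0.26965651  0.10490816] 389
black 0.09604381502146508 [ 0.58466195 -0.27155629  0.09171392] 320
white 0.09499830436084811 [ 0.53968665 -0.38892351  0.09191582] 364
side [  316   185   191   190 14916] [0.58489907 0.3247971  0.3040126 ] [0.3820463  0.1452315  0.29737126] [0.74609587 0.45567926 0.30990309]
((0.5632564425468445, 0.3006385564804077), (0.2802669107913971, 0.3405783474445343), 84.14051818847656)
[[0.3795509  0.17862195]
 [0.7183498  0.14385259]
 [0.74696195 0.42265517]
 [0.40816307 0.45742452]]
```

Run:
```python
import cv2
i=cv2.imread("pics/scene0.png")
a=cv2.resize(i[240:340,180:290],None,fx=4,fy=4,interpolation=cv2.INTER_CUBIC)
b=cv2.resize(i[30:230,290:520],None,fx=2,fy=2,interpolation=cv2.INTER_CUBIC)[:400,:340]
cv2.imwrite("pics/crop0.png",cv2.convertScaleAbs(cv2.hconcat([a,b]),alpha=1.5))
```

```text
(no output)
```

View pics/crop0.png

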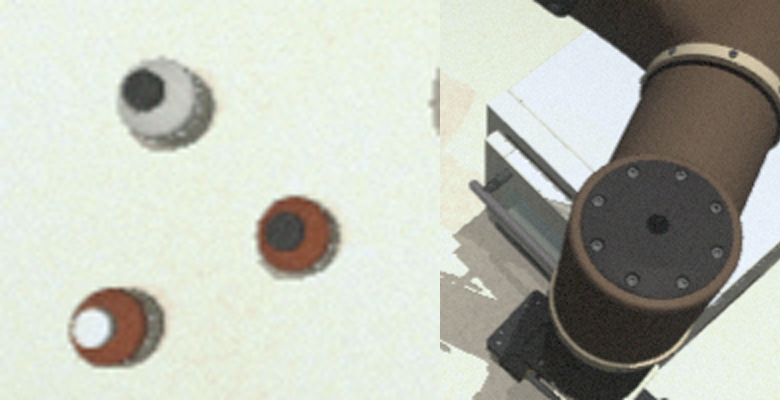

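```bash
cat >> h.py <<'E'
yaw=np.radians(84.14);ex=np.array([np.cos(yaw),np.sin(yaw),0]);ey=np.array([-ex[1],ex[0],0])
front=np.array([(.37955+.71835)/2,(.17862+.14385)/2,0])  # mid of the roof's front edge
E
python3 - <<'E'
from h import *
for n in("scene","side"):
    P=cloud(n,np.load(f"pics/{n}0.npy"));im=cv2.imread(f"pics/{n}0.png").astype(int)
    q=P-front;x=q@ex;y=q@ey;z=P[...,2]
    for zl,zh in((.2,.25),(.25,.258),(.258,.270),(.27,.276),(.276,.285),(.285,.295),(.295,.315)):
        m=(x>-.12)&(x<.03)&(abs(y)<.17)&(z>zl)&(z<zh)
        if m.sum()>5: print(n,zl,zh,m.sum(),"x",np.percentile(x[m],[5,25,50,75,95]).round(4),"y",np.percentile(y[m],[2,98]).round(3))
E
```

```text
scene 0.2 0.25 358 x [-0.0234 -0.0226 -0.0218 -0.0208 -0.0197] y [0.008 0.148]
scene 0.25 0.258 79 x [-0.024  -0.0231 -0.0227 -0.0222 -0.0013] y [-0.07   0.167]
scene 0.258 0.27 522 x [-0.0703 -0.0676 -0.0625 -0.0246 -0.0218] y [-0.018  0.147]
scene 0.27 0.276 70 x [-0.0235 -0.023  -0.0223 -0.0217  0.0003] y [-0.169  0.165]
scene 0.276 0.285 585 x [-0.0222 -0.0179 -0.0116 -0.0049 -0.0008] y [0.016 0.153]
scene 0.285 0.295 128 x [-0.0016 -0.0012 -0.0007 -0.0003  0.0004] y [-0.169  0.168]
scene 0.295 0.315 889 x [-0.001   0.0035  0.012   0.0208  0.0276] y [0.021 0.167]
side 0.2 0.25 11 x [-0.0184 -0.0164 -0.0147 -0.0113 -0.008 ] y [-0.15 -0.15]
side 0.258 0.27 165 x [-0.0681 -0.0639 -0.0585 -0.0411 -0.0254] y [-0.15  -0.082]
side 0.27 0.276 10 x [-0.0443 -0.0207 -0.0138 -0.0096 -0.0041] y [-0.149 -0.07 ]
side 0.276 0.285 299 x [-0.0203 -0.0165 -0.0118 -0.0069 -0.0033] y [-0.149 -0.065]
side 0.295 0.315 752 x [-0.1155  0.0068  0.0154  0.0231  0.0287] y [-0.168  0.164]
```

The roof fits a 340.6 × 280.3 mm rectangle, and the oven's front is the door plane with yaw 84.14°. The door is shut: its outer face is 22 mm out and the handle 64 mm out at z 0.26. My plan is to hook shut fingers behind the bar from above, crack the door open, and then push it down from inside.

```bash
cat >> h.py <<'E'
def oc(p): p=np.asarray(p)-front; return np.array([p@ex,p@ey,p[2]])   # u(from door plane),y,z
def ow(u,y,z): return front+u*ex+y*ey+np.array([0,0,z])
def st():
    o=ctrl.get_obs();print("t",round(o["clock"],2),"uyz mm",(oc(o["tool_pos"])*1000).round(1),"rpy",o["orientation"].round(1),"q",o["joint_pos"].round(0),"F",o["force"].round(1),"open",round(o["opening"]*1000,1));return o
def to(*goal):
    o=ctrl.get_obs();R=Ro.from_euler("xyz",o["orientation"],degrees=True).as_matrix()
    for g in goal: print(g,"-> tool mm",(R.T@(ow(*np.array(g)/1000)-o["tool_pos"])*1000).round(0))
if __name__=="__main__":
    import sys; st()
    for a in sys.argv[1:]: to(tuple(map(float,a.split(","))))
E
python3 h.py -100,0,300 -40,0,300
```

```text
t 0.1 uyz mm [-147.6 -141.4  225.7] rpy [179.9  -0.  -90. ] q [ 17.  21.   1.  -0. -70. -17.] F [-0.6 -0.1  0. ] open 87.8
(-100.0, 0.0, 300.0) -> tool mm [-62. 136. -74.]
(-40.0, 0.0, 300.0) -> tool mm [-121.  130.  -74.]
```

Call:
arm_command:
  steps:
    - {"translation":[0,0,-40],"rotation":[0,0,0.6],"claw":0}
    - {"translation":[0,30,-75],"rotation":[0,0,1.17],"claw":0}
    - {"translation":[-40,75,-76],"rotation":[0,0,1.17],"claw":0}
    - {"translation":[-80,110,-76],"rotation":[0,0,1.17],"claw":0}
    - {"translation":[-121,129,-76],"rotation":[0,0,1.17],"claw":0}

```text
clock: 0.6
tool_pos: [0.5478, 0.114, 0.3029]
orientation: [-180.0, 0.0, -95.9]
force: [1.3, 0.5, 0.5]
opening: 0.0531
gripper_force: 0.0
```

Call:
arm_command:
  steps:
    - {"translation":[0,0,0],"rotation":[0,0,0],"claw":0}
    - {"translation":[0,0,0],"rotation":[0,0,0],"claw":0}

```text
clock: 0.8
tool_pos: [0.5492, 0.115, 0.3028]
orientation: [-180.0, 0.0, -95.7]
force: [0.6, -0.5, -0.5]
opening: 0.0378
gripper_force: 0.0
```

```bash
python3 h.py -40,0,245
python3 - <<'E'
from h import *
p,d=ctrl.snapshot("scene");cv2.imwrite("pics/scene1.png",p[:,:,::-1])
E
```

```text
t 0.8 uyz mm [-45.9  -5.  302.8] rpy [-180.     0.   -95.7] q [ 32.   7.  -7.  -0. -76. -38.] F [ 0.6 -0.5 -0.5] open 37.8
(-40.0, 0.0, 245.0) -> tool mm [-6.  5. 58.]
```

Call:
arm_command:
  steps:
    - {"translation":[-6,5,0],"rotation":[0,0,0],"claw":0}
    - {"translation":[-6,5,0],"rotation":[0,0,0],"claw":0}
    - {"translation":[-6,5,0],"rotation":[0,0,0],"claw":0}
    - {"translation":[-6,5,0],"rotation":[0,0,0],"claw":0}
    - {"translation":[-6,5,20],"rotation":[0,0,0],"claw":0}

```text
clock: 1.35
tool_pos: [0.5471, 0.1204, 0.2847]
orientation: [-179.8, 0.1, -95.9]
force: [0.2, 1.1, -0.1]
opening: 0.0007
gripper_force: 0.0
```

```bash
python3 h.py -40,0,245
```

```text
t 1.35 uyz mm [-40.8  -2.4 284.7] rpy [-1.798e+02  1.000e-01 -9.590e+01] q [ 32.   8.  -9.   0. -73. -38.] F [ 0.2  1.1 -0.1] open 0.7
(-40.0, 0.0, 245.0) -> tool mm [-1.  3. 40.]
```

Call:
arm_command:
  steps:
    - {"translation":[0,0,20],"rotation":[0,0,0],"claw":0}
    - {"translation":[0,0,38],"rotation":[0,0,0],"claw":0}
    - {"translation":[0,0,38],"rotation":[0,0,0],"claw":0}

```text
clock: 1.65
tool_pos: [0.5443, 0.1196, 0.242]
orientation: [179.8, -0.1, -95.9]
force: [0.7, -0.3, 0.2]
opening: 0.0004
gripper_force: 0.0
```

Call:
arm_command:
  steps:
    - {"translation":[8,0,0],"rotation":[0,0,0],"claw":0}
    - {"translation":[16,0,0],"rotation":[0,0,0],"claw":0}
    - {"translation":[24,0,0],"rotation":[0,0,0],"claw":0}
    - {"translation":[32,0,5],"rotation":[0,0,0],"claw":0}
    - {"translation":[40,0,10],"rotation":[0,0,0],"claw":0}

```text
clock: 2.15
tool_pos: [0.5421, 0.0799, 0.2354]
orientation: [-179.9, 0.0, -95.8]
force: [0.7, 1.5, 1.2]
opening: 0.0006
gripper_force: 0.7
```

```bash
python3 h.py
```

```text
t 2.15 uyz mm [-81.6  -1.4 235.4] rpy [-179.9    0.   -95.8] q [ 29.   8. -15.   0. -67. -35.] F [0.7 1.5 1.2] open 0.6
```

Call:
arm_command:
  steps:
    - {"translation":[4,0,10],"rotation":[0,0,0],"claw":0}
    - {"translation":[10,0,16],"rotation":[0,0,0],"claw":0}
    - {"translation":[17,0,21],"rotation":[0,0,0],"claw":0}
    - {"translation":[24,0,27],"rotation":[0,0,0],"claw":0}
    - {"translation":[24,0,27],"rotation":[0,0,0],"claw":0}

```text
clock: 2.65
tool_pos: [0.538, 0.0557, 0.2062]
orientation: [179.9, -0.1, -95.9]
force: [0.5, 0.5, 0.0]
opening: 0.0004
gripper_force: 0.0
```

```bash
python3 h.py
python3 - <<'E'
from h import *
p,d=ctrl.snapshot("scene");cv2.imwrite("pics/scene2.png",p[:,:,::-1])
P=cloud("scene",d);q=P-front;x=q@ex;y=q@ey;z=P[...,2]
for a in range(-160,0,10):
    m=(x>a/1000)&(x<a/1000+.01)&(y>.06)&(y<.15)&(z>.15)&(z<.29)
    if m.sum(): print(a,m.sum(),np.percentile(z[m],[5,50,95]).round(3))
E
```

```text
t 2.65 uyz mm [-1.061e+02  1.000e-01  2.062e+02] rpy [ 1.799e+02 -1.000e-01 -9.590e+01] q [ 27.   9. -18.  -0. -63. -33.] F [0.5 0.5 0. ] open 0.4
-150 15 [0.275 0.282 0.29 ]
-140 39 [0.218 0.222 0.29 ]
-130 49 [0.221 0.224 0.226]
-100 24 [0.253 0.256 0.258]
-90 56 [0.256 0.259 0.263]
-80 27 [0.254 0.262 0.263]
-70 9 [0.232 0.236 0.249]
-60 2 [0.218 0.218 0.218]
```

Call:
arm_command:
  steps:
    - {"translation":[0,0,-45],"rotation":[0,0,0],"claw":0}
    - {"translation":[0,0,-90],"rotation":[0,0,0],"claw":0}
    - {"translation":[-20,20,-90],"rotation":[0,0,0],"claw":0}
    - {"translation":[-60,45,-90],"rotation":[0,0,0],"claw":0}
    - {"translation":[-66,48,-90],"rotation":[0,0,0],"claw":0}

```text
clock: 3.2
tool_pos: [0.4966, 0.1295, 0.2986]
orientation: [-179.9, 0.1, -95.7]
force: [-0.3, -0.0, -0.4]
opening: 0.0003
gripper_force: 0.0
```

Call:
arm_command:
  steps:
    - {"translation":[0,0,25],"rotation":[0,0,0],"claw":0}
    - {"translation":[0,0,43],"rotation":[0,0,0],"claw":0}
    - {"translation":[20,0,45],"rotation":[0,0,0],"claw":0}
    - {"translation":[35,0,50],"rotation":[0,0,0],"claw":0}
    - {"translation":[50,0,55],"rotation":[0,0,0],"claw":0}

```text
clock: 3.7
tool_pos: [0.493, 0.0767, 0.2427]
orientation: [-180.0, 0.0, -95.8]
force: [0.7, 1.4, -0.2]
opening: 0.0001
gripper_force: 0.4
```

```bash
python3 h.py
```

```text
t 3.7 uyz mm [-89.8  47.  242.7] rpy [-180.     0.   -95.8] q [ 31.   3. -20.   0. -67. -37.] F [ 0.7  1.4 -0.2] open 0.1
```

Call:
arm_command:
  steps:
    - {"translation":[15,0,14],"rotation":[0,0,0],"claw":0}
    - {"translation":[29,0,28],"rotation":[0,0,0],"claw":0}
    - {"translation":[41,0,43],"rotation":[0,0,0],"claw":0}
    - {"translation":[52,0,60],"rotation":[0,0,0],"claw":0}
    - {"translation":[58,0,76],"rotation":[0,0,0],"claw":0}

```text
clock: 4.2
tool_pos: [0.4869, 0.0182, 0.1663]
orientation: [-180.0, -0.0, -95.9]
force: [0.4, 0.0, -0.1]
opening: 0.0005
gripper_force: 0.1
```

Call:
arm_command:
  steps:
    - {"translation":[4,0,17],"rotation":[0,0,0],"claw":0}
    - {"translation":[4,0,32],"rotation":[0,0,0],"claw":0}
    - {"translation":[4,0,46],"rotation":[0,0,0],"claw":0}
    - {"translation":[4,0,58],"rotation":[0,0,0],"claw":0}
    - {"translation":[4,0,65],"rotation":[0,0,0],"claw":0}

```text
clock: 4.7
tool_pos: [0.4862, 0.0152, 0.1008]
orientation: [180.0, -0.0, -95.9]
force: [-2.4, -1.5, 2.6]
opening: 0.0005
gripper_force: 0.7
```

Call:
arm_command:
  steps:
    - {"translation":[0,0,2],"rotation":[0,0,0],"claw":0}
    - {"translation":[0,0,2],"rotation":[0,0,0],"claw":0}
    - {"translation":[0,0,2],"rotation":[0,0,0],"claw":0}

```text
clock: 5.0
tool_pos: [0.4867, 0.0158, 0.0999]
orientation: [-180.0, 0.0, -95.9]
force: [-1.1, -0.9, 1.2]
opening: 0.0005
gripper_force: 0.6
```

```bash
python3 h.py
```

```text
t 5.0 uyz mm [-151.    47.1   99.9] rpy [-180.     0.   -95.9] q [ 25.  10. -32.   0. -47. -31.] F [-1.1 -0.9  1.2] open 0.5
```

Call:
arm_command:
  steps:
    - {"translation":[0,0,-50],"rotation":[0,0,0],"claw":60}
    - {"translation":[20,-10,-95],"rotation":[0,0,0],"claw":60}
    - {"translation":[60,-35,-110],"rotation":[0,0,0],"claw":60}
    - {"translation":[100,-60,-120],"rotation":[0,0,0],"claw":60}
    - {"translation":[140,-80,-120],"rotation":[0,0,0],"claw":60}

```text
clock: 5.5
tool_pos: [0.5541, -0.1329, 0.2222]
orientation: [-179.7, 0.0, -95.8]
force: [1.2, 0.9, 0.7]
opening: 0.0347
gripper_force: 0.0
```

Call:
arm_command:
  steps:
    - {"translation":[35,-15,0],"rotation":[0,0,0],"claw":60}
    - {"translation":[75,-30,0],"rotation":[0,0,0],"claw":60}
    - {"translation":[115,-40,0],"rotation":[0,0,0],"claw":60}
    - {"translation":[136,-47,0],"rotation":[0,0,0],"claw":60}
    - {"translation":[136,-47,0],"rotation":[0,0,0],"claw":60}

```text
clock: 6.0
tool_pos: [0.585, -0.2743, 0.2189]
orientation: [180.0, -0.0, -96.0]
force: [0.3, -0.1, -0.6]
opening: 0.0597
gripper_force: 0.0
```

Run:
```python
from h import *
o=st();p,d=ctrl.snapshot("wrist");cv2.imwrite("pics/wrist1.png",p[:,:,::-1])
P=cloud("wrist",d,o);
m=(P[...,2]>.080)&(P[...,2]<.12)
k,l,s,c=cv2.connectedComponentsWithStats(m.astype(np.uint8))
for i in range(1,k):
    if s[i,4]>100: print(s[i],np.median(P[l==i],0).round(4),oc(np.median(P[l==i],0)).round(4),p[l==i].mean(0).round())
to((-427,-80,63))
p,d=ctrl.snapshot("side");cv2.imwrite("pics/side2.png",p[:,:,::-1])
```

```text
t 6.0 uyz mm [-429.6  -80.3  218.9] rpy [180.  -0. -96.] q [ -8.  18.  -4.   0. -68.   2.] F [ 0.3 -0.1 -0.6] open 59.7
[342  59  26  28 544] [ 0.5397 -0.3879  0.0931] [-0.5472 -0.0468  0.0931] [139. 133. 124.]
[420 170  38  33 878] [ 0.4629 -0.2725  0.1046] [-0.4402  0.0413  0.1046] [80. 79. 75.]
[310 186  22  23 394] [ 0.5835 -0.272   0.093 ] [-0.4274 -0.0786  0.093 ] [47. 44. 40.]
(-427, -80, 63) -> tool mm [ -1.  -0. 156.]
```

View pics/wrist1.png

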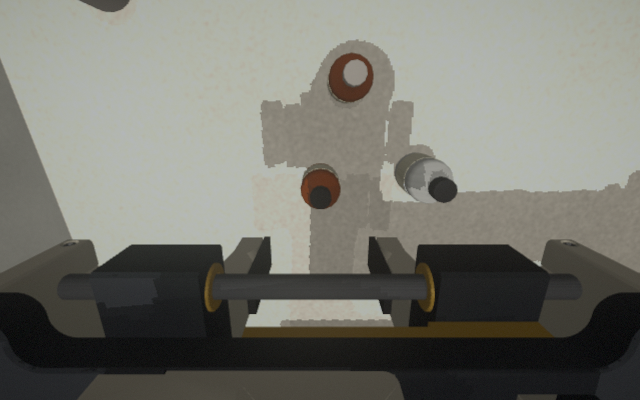

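The wrist view agrees with the scene measurement. The black-capped bottle is at pixel (320,190), the white-capped one at (352,75) and the flask at (435,185). I'll descend and grip the cap.

Call:
arm_command:
  steps:
    - {"translation":[-2,2,45],"rotation":[0,0,0],"claw":60}
    - {"translation":[-2,2,90],"rotation":[0,0,0],"claw":60}
    - {"translation":[-2,2,125],"rotation":[0,0,0],"claw":60}
    - {"translation":[-2,2,150],"rotation":[0,0,0],"claw":60}
    - {"translation":[-2,2,154],"rotation":[0,0,0],"claw":60}

```text
clock: 6.6
tool_pos: [0.5809, -0.2676, 0.0626]
orientation: [179.7, 0.1, -95.8]
force: [-0.1, 0.8, -0.1]
opening: 0.0602
gripper_force: 0.0
```

Call:
arm_command:
  steps:
    - {"translation":[0,0,0],"rotation":[0,0,0],"claw":10}
    - {"translation":[0,0,0],"rotation":[0,0,0],"claw":10}
    - {"translation":[0,0,0],"rotation":[0,0,0],"claw":10}
    - {"translation":[0,0,0],"rotation":[0,0,0],"claw":10}
    - {"translation":[0,0,0],"rotation":[0,0,0],"claw":10}

```text
clock: 7.1
tool_pos: [0.5839, -0.2696, 0.0668]
orientation: [-179.9, -0.0, -95.8]
force: [1.7, 0.2, 1.5]
opening: 0.0285
gripper_force: 24.3
```

Call:
arm_command:
  steps:
    - {"translation":[0,0,0],"rotation":[0,0,0],"claw":10}
    - {"translation":[0,0,0],"rotation":[0,0,0],"claw":10}
    - {"translation":[0,0,-10],"rotation":[0,0,0],"claw":10}

```text
clock: 7.4
tool_pos: [0.5818, -0.2691, 0.0746]
orientation: [179.8, 0.0, -95.9]
force: [-0.1, 0.8, -1.4]
opening: 0.0224
gripper_force: 35.5
```

```bash
python3 h.py -110,0,240
```

```text
t 7.4 uyz mm [-424.7  -76.7   74.6] rpy [179.8   0.  -95.9] q [ -7.  25. -14.  -0. -51.   2.] F [-0.1  0.8 -1.4] open 22.4
(-110.0, 0.0, 240.0) -> tool mm [-315.   77. -165.]
```

Call:
arm_command:
  steps:
    - {"translation":[0,0,-45],"rotation":[0,0,0],"claw":10}
    - {"translation":[0,0,-90],"rotation":[0,0,0],"claw":10}
    - {"translation":[-10,5,-130],"rotation":[0,0,0],"claw":10}
    - {"translation":[-45,15,-140],"rotation":[0,0,0],"claw":10}
    - {"translation":[-85,27,-140],"rotation":[0,0,0],"claw":10}

```text
clock: 7.9
tool_pos: [0.5649, -0.1821, 0.2179]
orientation: [-179.8, 0.0, -96.0]
force: [0.1, 1.4, -1.9]
opening: 0.0221
gripper_force: 34.7
```

Call:
arm_command:
  steps:
    - {"translation":[-40,10,0],"rotation":[0,0,0],"claw":10}
    - {"translation":[-80,20,0],"rotation":[0,0,0],"claw":10}
    - {"translation":[-120,30,0],"rotation":[0,0,0],"claw":10}
    - {"translation":[-160,40,0],"rotation":[0,0,0],"claw":10}
    - {"translation":[-195,50,0],"rotation":[0,0,0],"claw":10}

```text
clock: 8.4
tool_pos: [0.5335, 0.0185, 0.2155]
orientation: [179.9, -0.0, -95.8]
force: [1.3, 0.1, -1.4]
opening: 0.0223
gripper_force: 34.7
```

Call:
arm_command:
  steps:
    - {"translation":[-20,0,0],"rotation":[0,0,0],"claw":10}
    - {"translation":[-30,0,0],"rotation":[0,0,0],"claw":10}
    - {"translation":[-30,0,0],"rotation":[0,0,0],"claw":10}

```text
clock: 8.7
tool_pos: [0.5375, 0.0476, 0.2154]
orientation: [179.9, -0.0, -95.8]
force: [-0.5, -0.3, -1.6]
opening: 0.0225
gripper_force: 34.7
```

Run:
```python
from h import *
o=st();p,d=ctrl.snapshot("wrist");cv2.imwrite("pics/wrist2.png",p[:,:,::-1]);np.save("pics/wrist2.npy",d)
to((-110,0,170))
p,d=ctrl.snapshot("scene");cv2.imwrite("pics/scene3.png",p[:,:,::-1])
```

```text
t 8.7 uyz mm [-1.142e+02 -2.000e-01  2.154e+02] rpy [179.9  -0.  -95.8] q [ 26.   8. -17.  -0. -64. -32.] F [-0.5 -0.3 -1.6] open 22.5
(-110, 0, 170) -> tool mm [-5.  0. 45.]
```

View pics/wrist2.png

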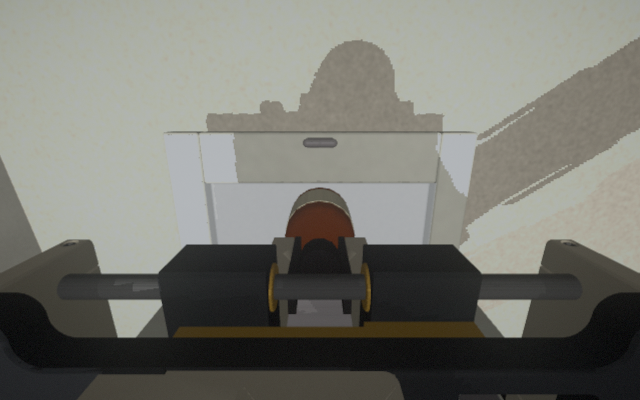

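The door lies flat, with its strike at (320,142), and the bottle hangs upright over the glass at (320,215). I'll set it down on the ledge.

Call:
arm_command:
  steps:
    - {"translation":[0,0,15],"rotation":[0,0,0],"claw":10}
    - {"translation":[0,0,30],"rotation":[0,0,0],"claw":10}
    - {"translation":[0,0,38],"rotation":[0,0,0],"claw":10}
    - {"translation":[0,0,42],"rotation":[0,0,0],"claw":10}
    - {"translation":[0,0,44],"rotation":[0,0,0],"claw":10}

```text
clock: 9.3
tool_pos: [0.538, 0.0462, 0.1714]
orientation: [180.0, -0.0, -95.9]
force: [-0.6, 0.3, -1.0]
opening: 0.0222
gripper_force: 34.7
```

Call:
arm_command:
  steps:
    - {"translation":[0,0,1],"rotation":[0,0,0],"claw":10}
    - {"translation":[0,0,2],"rotation":[0,0,0],"claw":10}

```text
clock: 9.5
tool_pos: [0.5384, 0.0465, 0.1709]
orientation: [-179.9, -0.0, -95.8]
force: [-4.0, -1.8, 10.6]
opening: 0.0225
gripper_force: 35.4
```

Call:
arm_command:
  steps:
    - {"translation":[0,0,0],"rotation":[0,0,0],"claw":60}
    - {"translation":[0,0,0],"rotation":[0,0,0],"claw":60}
    - {"translation":[0,0,0],"rotation":[0,0,0],"claw":60}
    - {"translation":[0,0,0],"rotation":[0,0,0],"claw":60}
    - {"translation":[0,0,-30],"rotation":[0,0,0],"claw":60}

```text
clock: 10.0
tool_pos: [0.5356, 0.0463, 0.1963]
orientation: [179.6, -0.1, -95.9]
force: [0.9, -0.2, -0.3]
opening: 0.0564
gripper_force: 0.0
```

Call:
arm_command:
  steps:
    - {"translation":[0,0,-40],"rotation":[0,0,0],"claw":60}
    - {"translation":[5,0,-75],"rotation":[0,0,0],"claw":60}
    - {"translation":[45,0,-75],"rotation":[0,0,0],"claw":60}
    - {"translation":[90,0,-75],"rotation":[0,0,0],"claw":60}
    - {"translation":[120,0,-70],"rotation":[0,-1.7,0],"claw":60}

```text
clock: 10.5
tool_pos: [0.5256, -0.0717, 0.2699]
orientation: [-180.0, 8.4, -95.5]
force: [0.9, -0.2, -1.9]
opening: 0.0598
gripper_force: 0.0
```

Run:
```python
from h import *
o=st()
p,d=ctrl.snapshot("scene");cv2.imwrite("pics/scene4.png",p[:,:,::-1])
P=cloud("scene",d);q=P-front;x=q@ex;y=q@ey;z=P[...,2]
m=(x>-.17)&(x<-.05)&(abs(y)<.08)&(z>.18)&(z<.205)
print(m.sum(),np.median(x[m]),np.median(y[m]),np.median(z[m]))
```

```text
t 10.5 uyz mm [-234.1   -0.5  269.9] rpy [-180.     8.4  -95.5] q [  7.   6. -10.  -9. -73. -10.] F [ 0.9 -0.2 -1.9] open 59.8
77 -0.118898579841141 -0.0006620031201086039 0.19163268819538137
```

Call:
arm_command:
  steps:
    - {"translation":[0,0,0],"rotation":[0,-1.7,0],"claw":65}
    - {"translation":[0,0,0],"rotation":[0,-3.4,0],"claw":65}
    - {"translation":[0,0,0],"rotation":[0,-5.1,0],"claw":65}
    - {"translation":[0,0,0],"rotation":[0,-6.8,0],"claw":65}
    - {"translation":[0,0,0],"rotation":[0,-8.5,0],"claw":65}

```text
clock: 11.05
tool_pos: [0.5265, -0.0732, 0.2709]
orientation: [-179.7, 51.2, -95.7]
force: [0.2, 1.4, -1.1]
opening: 0.0649
gripper_force: 0.0
```

```bash
python3 h.py
```

```text
t 11.05 uyz mm [-235.5   -1.6  270.9] rpy [-179.7   51.2  -95.7] q [-24.  19.   3. -48. -94.  24.] F [ 0.2  1.4 -1.1] open 64.9
```

Call:
arm_command:
  steps:
    - {"translation":[0,0,0],"rotation":[0,-1.75,0],"claw":65}
    - {"translation":[0,0,0],"rotation":[0,-1.75,0],"claw":65}

```text
clock: 11.25
tool_pos: [0.5247, -0.0744, 0.2649]
orientation: [178.8, 60.1, -97.2]
force: [-0.0, -0.1, -0.6]
opening: 0.065
gripper_force: 0.0
```

Run:
```python
from h import *
o=st();p,d=ctrl.snapshot("wrist");cv2.imwrite("pics/wrist3.png",p[:,:,::-1]);np.save("pics/wrist3.npy",d)
P=cloud("wrist",d,o);q=P-front;x=q@ex;y=q@ey;z=P[...,2]
m=(x>.05)&(x<.215)&(abs(y)<.125)&(z>.11)&(z<.25)
print(m.sum())
for a in range(-120,120,20):
    w=m&(y>a/1000)&(y<a/1000+.02)
    if w.sum()>10: print(a,w.sum(),np.percentile(x[w],[5,50,95]).round(3),np.percentile(z[w],[5,95]).round(3))
m=(x>-.17)&(x<-.05)&(abs(y)<.08)&(z>.11)&(z<.155);print("bottle",m.sum(),np.percentile(x[m],[2,50,98]),np.percentile(y[m],[2,50,98]))
to((-209,0,200),(-100,0,136))
```

```text
t 11.25 uyz mm [-236.9    0.   264.9] rpy [178.8  60.1 -97.2] q [-29.  23.   4. -54. -99.  28.] F [-0.  -0.1 -0.6] open 65.0
1435
-120 79 [0.056 0.109 0.195] [0.174 0.218]
-60 30 [0.145 0.146 0.214] [0.115 0.178]
-40 411 [0.126 0.132 0.147] [0.115 0.199]
-20 431 [0.124 0.128 0.214] [0.134 0.2  ]
0 253 [0.129 0.138 0.215] [0.132 0.213]
20 50 [0.213 0.215 0.215] [0.155 0.221]
40 30 [0.213 0.215 0.215] [0.162 0.203]
bottle 1636 [-0.14119382 -0.13742437 -0.12221101] [-0.02204715  0.00043685  0.0231835 ]
(-209, 0, 200) -> tool mm [43.  0. 57.]
(-100, 0, 136) -> tool mm [ 44.   0. 184.]
```

View pics/wrist3.png

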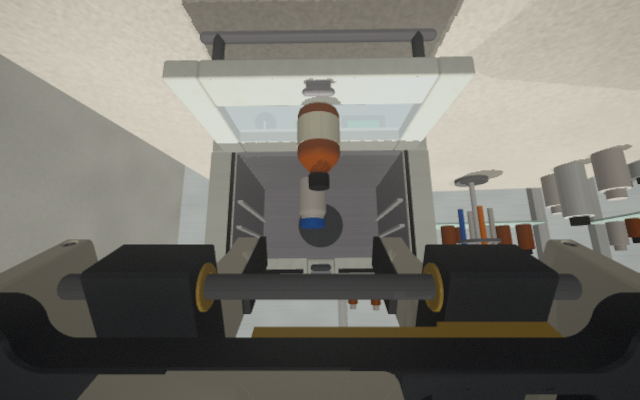

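The view is upside down. The bottle stands at pixel (318,140), centre u −117 and y 0. The jar with the blue lid is at (313,205), centre about u +152 and y −16, front face at +124. I'll approach and grip the bottle body tilted 30° below horizontal.

Call:
arm_command:
  steps:
    - {"translation":[25,0,30],"rotation":[0,0,0],"claw":70}
    - {"translation":[44,0,57],"rotation":[0,0,0],"claw":70}
    - {"translation":[44,0,57],"rotation":[0,0,0],"claw":70}
    - {"translation":[44,0,57],"rotation":[0,0,0],"claw":70}

```text
clock: 11.7
tool_pos: [0.5286, -0.0448, 0.2038]
orientation: [-179.9, 59.5, -95.6]
force: [0.4, -0.1, 0.0]
opening: 0.0699
gripper_force: 0.0
```

```bash
python3 h.py -100,0,136
```

```text
t 11.7 uyz mm [-207.    -0.8  203.8] rpy [-179.9   59.5  -95.6] q [-26.  26.  -1. -54. -92.  33.] F [ 0.4 -0.1  0. ] open 69.9
(-100.0, 0.0, 136.0) -> tool mm [  4.   1. 127.]
```

Call:
arm_command:
  steps:
    - {"translation":[4,1,30],"rotation":[0,0,0],"claw":70}
    - {"translation":[4,1,60],"rotation":[0,0,0],"claw":70}
    - {"translation":[4,1,90],"rotation":[0,0,0],"claw":70}
    - {"translation":[4,1,115],"rotation":[0,0,0],"claw":70}
    - {"translation":[4,1,126],"rotation":[0,0,0],"claw":70}

```text
clock: 12.2
tool_pos: [0.5389, 0.0621, 0.137]
orientation: [-179.7, 59.6, -95.5]
force: [-0.6, -0.6, -0.3]
opening: 0.0696
gripper_force: 0.0
```

Call:
arm_command:
  steps:
    - {"translation":[0,0,0],"rotation":[0,0,0],"claw":35}
    - {"translation":[0,0,0],"rotation":[0,0,0],"claw":35}
    - {"translation":[0,0,0],"rotation":[0,0,0],"claw":35}
    - {"translation":[0,0,0],"rotation":[0,0,0],"claw":35}
    - {"translation":[0,0,0],"rotation":[0,0,0],"claw":35}

```text
clock: 12.7
tool_pos: [0.5389, 0.0599, 0.1365]
orientation: [-179.9, 59.6, -95.8]
force: [0.5, -3.2, 5.5]
opening: 0.0469
gripper_force: 30.0
```

```bash
python3 h.py -100,0,140 79,0,140
```

```text
t 12.7 uyz mm [-101.8   -0.3  136.5] rpy [-179.9   59.6  -95.8] q [-18.  28.  -8. -59. -81.  36.] F [ 0.5 -3.2  5.5] open 46.9
(-100.0, 0.0, 140.0) -> tool mm [-4.  0. -0.]
(79.0, 0.0, 140.0) -> tool mm [-94.   0. 154.]
```

Call:
arm_command:
  steps:
    - {"translation":[-4,0,-2],"rotation":[0,0,0],"claw":35}
    - {"translation":[-8,0,-5],"rotation":[0,0,0],"claw":35}
    - {"translation":[-8,0,-5],"rotation":[0,0,0],"claw":35}

```text
clock: 13.0
tool_pos: [0.5384, 0.0604, 0.1457]
orientation: [-179.9, 59.6, -95.8]
force: [0.4, -0.1, -2.4]
opening: 0.0472
gripper_force: 30.0
```

Call:
arm_command:
  steps:
    - {"translation":[-5,0,9],"rotation":[0,0,0],"claw":35}
    - {"translation":[-13,0,22],"rotation":[0,0,0],"claw":35}
    - {"translation":[-23,0,39],"rotation":[0,0,0],"claw":35}
    - {"translation":[-33,0,56],"rotation":[0,0,0],"claw":35}
    - {"translation":[-42,0,72],"rotation":[0,0,0],"claw":35}

```text
clock: 13.5
tool_pos: [0.5465, 0.1456, 0.145]
orientation: [179.9, 59.7, -95.9]
force: [0.3, -0.1, -1.6]
opening: 0.047
gripper_force: 30.0
```

Run:
```python
from h import *
st();to((79,0,143))
p,d=ctrl.snapshot("scene");cv2.imwrite("pics/scene5.png",p[:,:,::-1])
p,d=ctrl.snapshot("side");cv2.imwrite("pics/side5.png",p[:,:,::-1])
```

```text
t 13.5 uyz mm [-15.8   0.8 145. ] rpy [179.9  59.7 -95.9] q [-10.  25. -10. -63. -76.  33.] F [ 0.3 -0.1 -1.6] open 47.0
(79, 0, 143) -> tool mm [-46.  -1.  83.]
```

View pics/side5.png

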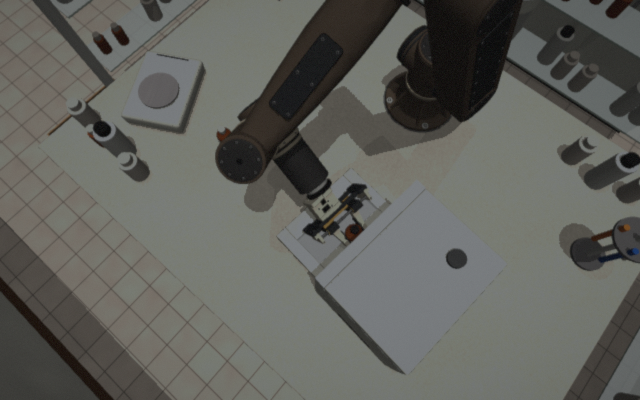

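The gripper is over the ledge at (335,215) with the bottle in the jaws, and the wrist is well clear of the lintel. I'll carry on inward.

Call:
arm_command:
  steps:
    - {"translation":[-8,0,14],"rotation":[0,0,0],"claw":35}
    - {"translation":[-18,0,30],"rotation":[0,0,0],"claw":35}
    - {"translation":[-28,0,47],"rotation":[0,0,0],"claw":35}
    - {"translation":[-38,-1,65],"rotation":[0,0,0],"claw":35}
    - {"translation":[-47,-1,80],"rotation":[0,0,0],"claw":35}

```text
clock: 14.1
tool_pos: [0.5572, 0.2372, 0.1451]
orientation: [179.9, 59.7, -95.9]
force: [1.1, -0.2, -1.1]
opening: 0.0471
gripper_force: 30.0
```

Call:
arm_command:
  steps:
    - {"translation":[0,0,0],"rotation":[0,0,0],"claw":35}
    - {"translation":[2,0,1],"rotation":[0,0,0],"claw":35}
    - {"translation":[4,0,2],"rotation":[0,0,0],"claw":35}

```text
clock: 14.4
tool_pos: [0.5571, 0.2352, 0.1404]
orientation: [180.0, 59.6, -95.9]
force: [0.0, 0.1, -2.7]
opening: 0.047
gripper_force: 30.0
```

```bash
python3 h.py 78,0,135
```

```text
t 14.4 uyz mm [ 74.4  -0.6 140.4] rpy [180.   59.6 -95.9] q [ -1.  25. -11. -67. -70.  30.] F [ 0.   0.1 -2.7] open 47.0
(78.0, 0.0, 135.0) -> tool mm [3. 1. 6.]
```

Call:
arm_command:
  steps:
    - {"translation":[-1,0,3],"rotation":[0,0,0],"claw":35}
    - {"translation":[1,0,5],"rotation":[0,0,0],"claw":35}
    - {"translation":[2,0,6],"rotation":[0,0,0],"claw":35}
    - {"translation":[3,0,6],"rotation":[0,0,0],"claw":35}
    - {"translation":[3,0,6],"rotation":[0,0,0],"claw":35}

```text
clock: 14.9
tool_pos: [0.5576, 0.2392, 0.1354]
orientation: [180.0, 59.7, -95.9]
force: [-1.2, 1.8, 0.7]
opening: 0.0472
gripper_force: 30.0
```

```bash
python3 h.py 78,0,135
```

```text
t 14.9 uyz mm [ 78.5  -0.6 135.4] rpy [180.   59.7 -95.9] q [ -1.  25. -11. -67. -69.  31.] F [-1.2  1.8  0.7] open 47.2
(78.0, 0.0, 135.0) -> tool mm [ 1.  1. -0.]
```

Call:
arm_command:
  steps:
    - {"translation":[0,0,0],"rotation":[0,0,0],"claw":70}
    - {"translation":[0,0,0],"rotation":[0,0,0],"claw":70}
    - {"translation":[0,0,0],"rotation":[0,0,0],"claw":70}
    - {"translation":[0,0,0],"rotation":[0,0,0],"claw":70}

```text
clock: 15.3
tool_pos: [0.5576, 0.239, 0.1351]
orientation: [180.0, 59.7, -95.9]
force: [0.1, 0.5, -0.7]
opening: 0.0689
gripper_force: 0.0
```

Call:
arm_command:
  steps:
    - {"translation":[0,0,-15],"rotation":[0,0,0],"claw":70}
    - {"translation":[0,0,-40],"rotation":[0,0,0],"claw":70}
    - {"translation":[0,0,-75],"rotation":[0,0,0],"claw":70}
    - {"translation":[0,0,-115],"rotation":[0,0,0],"claw":70}
    - {"translation":[0,0,-155],"rotation":[0,0,0],"claw":70}

```text
clock: 15.8
tool_pos: [0.5433, 0.1041, 0.2145]
orientation: [180.0, 59.6, -95.9]
force: [2.2, 0.2, -0.5]
opening: 0.0699
gripper_force: 0.0
```

Call:
arm_command:
  steps:
    - {"translation":[0,0,-40],"rotation":[0,0,0],"claw":0}
    - {"translation":[0,0,-80],"rotation":[0,0,0],"claw":0}
    - {"translation":[0,0,-115],"rotation":[0,0,0],"claw":0}

```text
clock: 16.1
tool_pos: [0.5332, 0.0047, 0.273]
orientation: [-179.9, 59.6, -95.8]
force: [1.1, 1.4, -0.1]
opening: 0.0515
gripper_force: 0.0
```

Run:
```python
from h import *
o=st();p,d=ctrl.snapshot("wrist");cv2.imwrite("pics/wrist4.png",p[:,:,::-1])
P=cloud("wrist",d,o);q=P-front;x=q@ex;y=q@ey;z=P[...,2];hs=cv2.cvtColor(p,cv2.COLOR_RGB2HSV)
m=(x>.01)&(x<.11)&(abs(y)<.08)&(z>.11)&(z<.150)
print("bottle",m.sum(),np.percentile(x[m],[2,50,98]),np.percentile(y[m],[2,50,98]))
m=(x>.01)&(x<.11)&(abs(y)<.08)&(z>.178)&(z<.20)
print("cap",m.sum(),np.median(x[m]),np.median(y[m]),np.percentile(z[m],[2,98]))
```

```text
t 16.1 uyz mm [-157.3   -0.3  273. ] rpy [-179.9   59.6  -95.8] q [-22.  19.   0. -56. -94.  25.] F [ 1.1  1.4 -0.1] open 51.5
bottle 831 [0.03924578 0.04327247 0.056834  ] [-0.02196447  0.00136411  0.02345216]
cap 183 0.055676519257626726 0.0014436915525093974 [0.1784412  0.19163408]
```

View pics/wrist4.png

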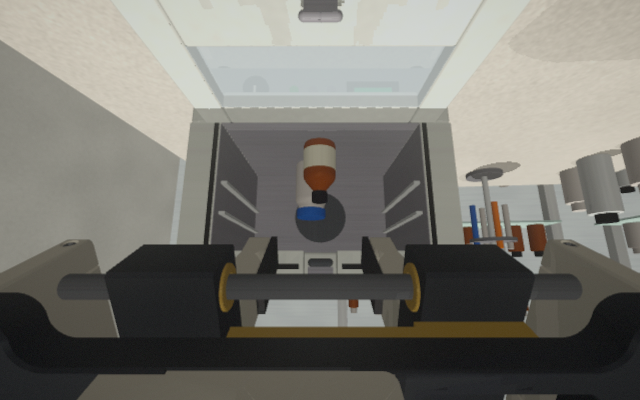

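The bottle stands at u 62 mm with its near side 39 mm behind the door plane, and the jar hasn't moved. To close the door I'll lift its right corner, outside the handle's end, with shut fingers tilted 40° from below.

Call:
arm_command:
  steps:
    - {"translation":[0,0,-40],"rotation":[0,0.7,0],"claw":0}
    - {"translation":[0,-30,-80],"rotation":[0,1.4,0],"claw":0}
    - {"translation":[0,-70,-90],"rotation":[0,2,0],"claw":0}
    - {"translation":[0,-110,-90],"rotation":[0,2,0],"claw":0}
    - {"translation":[0,-148,-90],"rotation":[0,2,0],"claw":0}

```text
clock: 16.65
tool_pos: [0.6743, -0.086, 0.3184]
orientation: [-179.8, 49.6, -95.8]
force: [0.4, -0.6, -0.5]
opening: 0.0074
gripper_force: 0.0
```

Call:
arm_command:
  steps:
    - {"translation":[0,0,0],"rotation":[0,0,0],"claw":0}
    - {"translation":[0,0,0],"rotation":[0,0,0],"claw":0}

```text
clock: 16.85
tool_pos: [0.6731, -0.0855, 0.3158]
orientation: [179.8, 49.7, -96.0]
force: [-0.3, -0.3, 0.4]
opening: 0.0004
gripper_force: 0.0
```

```bash
python3 h.py -225,-148,94 -176,-148,54
```

```text
t 16.85 uyz mm [-232.7 -148.7  315.8] rpy [179.8  49.7 -96. ] q [-20.  28.  24. -48. -99.  12.] F [-0.3 -0.3  0.4] open 0.4
(-225.0, -148.0, 94.0) -> tool mm [164.   0. 150.]
(-176.0, -148.0, 54.0) -> tool mm [163.   0. 213.]
```

Call:
arm_command:
  steps:
    - {"translation":[33,0,28],"rotation":[0,0,0],"claw":0}
    - {"translation":[66,0,57],"rotation":[0,0,0],"claw":0}
    - {"translation":[100,0,87],"rotation":[0,0,0],"claw":0}
    - {"translation":[133,0,117],"rotation":[0,0,0],"claw":0}
    - {"translation":[164,0,146],"rotation":[0,0,0],"claw":0}

```text
clock: 17.35
tool_pos: [0.6725, -0.0805, 0.0966]
orientation: [-180.0, 49.6, -95.9]
force: [0.2, -0.6, -0.4]
opening: 0.0008
gripper_force: 0.0
```

Call:
arm_command:
  steps:
    - {"translation":[0,0,0],"rotation":[0,0,0],"claw":0}
    - {"translation":[0,0,0],"rotation":[0,0,0],"claw":0}

```text
clock: 17.55
tool_pos: [0.6731, -0.0805, 0.0982]
orientation: [179.9, 49.6, -95.9]
force: [0.9, 0.2, 1.4]
opening: 0.0004
gripper_force: 0.0
```

```bash
python3 h.py -176,-148,54
```

```text
t 17.55 uyz mm [-227.8 -148.2   98.2] rpy [179.9  49.6 -95.9] q [-20.  38.  13. -48. -84.  28.] F [0.9 0.2 1.4] open 0.4
(-176.0, -148.0, 54.0) -> tool mm [ 0.  0. 68.]
```

Call:
arm_command:
  steps:
    - {"translation":[0,0,35],"rotation":[0,0,0],"claw":0}
    - {"translation":[0,0,66],"rotation":[0,0,0],"claw":0}
    - {"translation":[0,0,67],"rotation":[0,0,0],"claw":0}

```text
clock: 17.85
tool_pos: [0.6791, -0.0267, 0.0558]
orientation: [-179.9, 49.7, -95.7]
force: [-0.4, -0.1, -0.1]
opening: 0.0003
gripper_force: 0.0
```

Call:
arm_command:
  steps:
    - {"translation":[-8,0,-7],"rotation":[0,0,0],"claw":0}
    - {"translation":[-18,0,-16],"rotation":[0,0,0],"claw":0}
    - {"translation":[-29,0,-25],"rotation":[0,0,0],"claw":0}
    - {"translation":[-44,0,-35],"rotation":[0,0,0],"claw":0}
    - {"translation":[-60,0,-44],"rotation":[0,0,0],"claw":0}

```text
clock: 18.35
tool_pos: [0.6798, -0.0251, 0.1308]
orientation: [-179.9, 49.6, -95.8]
force: [0.2, -1.7, -3.8]
opening: 0.0002
gripper_force: 1.8
```

```bash
python3 h.py -158,-148,162 -146,-148,183 -119,-148,193
python3 - <<'E'
from h import *
p,d=ctrl.snapshot("scene");cv2.imwrite("pics/scene6.png",p[:,:,::-1])
E
```

```text
t 18.35 uyz mm [-172.  -149.2  130.8] rpy [-179.9   49.6  -95.8] q [-16.  35.  11. -49. -82.  24.] F [ 0.2 -1.7 -3.8] open 0.2
(-158.0, -148.0, 162.0) -> tool mm [-33.   1. -10.]
(-146.0, -148.0, 183.0) -> tool mm [-57.   1. -14.]
(-119.0, -148.0, 193.0) -> tool mm [-82.   1.   0.]
```

View pics/scene6.png

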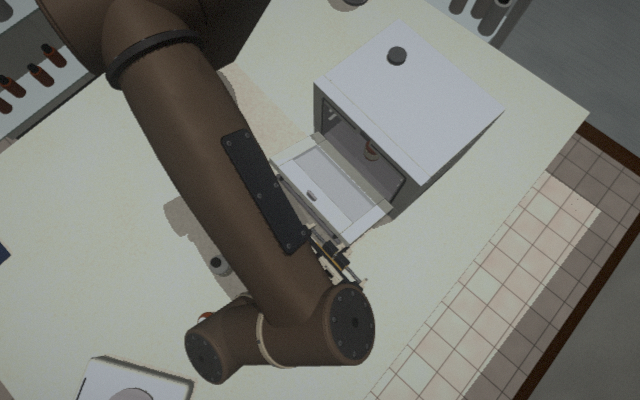

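The door is rising on the fingers at its right corner (345,240), and the bottle stands inside at (372,147). I'll keep lifting along the arc.

Call:
arm_command:
  steps:
    - {"translation":[-17,0,-6],"rotation":[0,0,0],"claw":0}
    - {"translation":[-33,0,-10],"rotation":[0,0,0],"claw":0}
    - {"translation":[-46,0,-13],"rotation":[0,0,0],"claw":0}
    - {"translation":[-58,0,-13],"rotation":[0,0,0],"claw":0}
    - {"translation":[-70,0,-8],"rotation":[0,0,0],"claw":0}

```text
clock: 18.9
tool_pos: [0.6838, 0.0141, 0.1884]
orientation: [-179.8, 49.6, -95.8]
force: [-0.3, -5.0, -0.5]
opening: -0.0001
gripper_force: 2.0
```

Call:
arm_command:
  steps:
    - {"translation":[-10,0,5],"rotation":[0,0,0],"claw":0}
    - {"translation":[-18,0,10],"rotation":[0,0,0],"claw":0}
    - {"translation":[-28,0,12],"rotation":[0,0,0],"claw":0}

```text
clock: 19.2
tool_pos: [0.6861, 0.0427, 0.2004]
orientation: [179.9, 49.7, -95.9]
force: [0.5, -5.6, 0.3]
opening: 0.0005
gripper_force: 2.0
```

```bash
python3 h.py -97,-145,214 -58,-145,240
python3 - <<'E'
from h import *
p,d=ctrl.snapshot("scene");cv2.imwrite("pics/scene7.png",p[:,:,::-1])
P=cloud("scene",d);q=P-front;x=q@ex;y=q@ey;z=P[...,2]
for a in range(-190,0,10):
    m=(x>a/1000)&(x<a/1000+.01)&(y>.0)&(y<.14)&(z>.12)&(z<.29)
    if m.sum()>5: print(a,m.sum(),np.percentile(z[m],[5,50,95]).round(3))
E
```

```text
t 19.2 uyz mm [-103.9 -148.5  200.4] rpy [179.9  49.7 -95.9] q [-10.  29.  12. -50. -82.  16.] F [ 0.5 -5.6  0.3] open 0.5
(-97.0, -145.0, 214.0) -> tool mm [-15.   4.  -4.]
(-58.0, -145.0, 240.0) -> tool mm [-60.   4.   9.]
-100 26 [0.245 0.247 0.251]
-90 15 [0.249 0.251 0.252]
-80 7 [0.2   0.201 0.211]
-70 45 [0.187 0.191 0.198]
-60 78 [0.172 0.179 0.185]
-50 104 [0.157 0.163 0.17 ]
-40 86 [0.143 0.148 0.155]
-30 98 [0.128 0.134 0.141]
-20 53 [0.12  0.124 0.128]
-10 291 [0.154 0.272 0.288]
```

Call:
arm_command:
  steps:
    - {"translation":[-15,4,-3],"rotation":[0,0,0],"claw":0}
    - {"translation":[-27,4,-2],"rotation":[0,0,0],"claw":0}
    - {"translation":[-38,4,0],"rotation":[0,0,0],"claw":0}
    - {"translation":[-49,4,4],"rotation":[0,0,0],"claw":0}
    - {"translation":[-60,4,9],"rotation":[0,0,0],"claw":0}

```text
clock: 19.75
tool_pos: [0.6868, 0.0891, 0.2408]
orientation: [180.0, 49.7, -95.9]
force: [0.2, -2.0, -1.5]
opening: 0.0003
gripper_force: 1.0
```

```bash
python3 h.py -40,-145,245 -24,-145,246 -20,-145,246
```

```text
t 19.75 uyz mm [ -57.7 -144.5  240.8] rpy [180.   49.7 -95.9] q [ -6.  26.  12. -50. -82.  11.] F [ 0.2 -2.  -1.5] open 0.3
(-40.0, -145.0, 245.0) -> tool mm [-15.  -0.  11.]
(-24.0, -145.0, 246.0) -> tool mm [-26.  -0.  22.]
(-20.0, -145.0, 246.0) -> tool mm [-28.  -0.  25.]
```

Call:
arm_command:
  steps:
    - {"translation":[-7,0,5],"rotation":[0,0,0],"claw":0}
    - {"translation":[-15,0,11],"rotation":[0,0,0],"claw":0}
    - {"translation":[-19,0,16],"rotation":[0,0,0],"claw":0}
    - {"translation":[-23,0,20],"rotation":[0,0,0],"claw":0}
    - {"translation":[-23,0,20],"rotation":[0,0,0],"claw":0}

```text
clock: 20.25
tool_pos: [0.6902, 0.118, 0.2458]
orientation: [-179.9, 49.6, -95.8]
force: [0.5, 0.3, -0.4]
opening: 0.0
gripper_force: 0.0
```

```bash
python3 h.py -24,-145,246
```

```text
t 20.25 uyz mm [ -28.6 -145.   245.8] rpy [-179.9   49.6  -95.8] q [ -4.  25.  11. -51. -80.   9.] F [ 0.5  0.3 -0.4] open 0.0
(-24.0, -145.0, 246.0) -> tool mm [-3. -0.  3.]
```

Call:
arm_command:
  steps:
    - {"translation":[-1,0,1],"rotation":[0,0,0],"claw":0}
    - {"translation":[-2,0,2],"rotation":[0,0,0],"claw":0}
    - {"translation":[-2,0,2],"rotation":[0,0,0],"claw":0}

```text
clock: 20.55
tool_pos: [0.6905, 0.1212, 0.2448]
orientation: [180.0, 49.7, -95.9]
force: [1.4, -0.5, 1.0]
opening: 0.0003
gripper_force: 1.1
```

```bash
python3 h.py
```

```text
t 20.55 uyz mm [ -25.4 -144.9  244.8] rpy [180.   49.7 -95.9] q [ -4.  25.  11. -51. -80.   9.] F [ 1.4 -0.5  1. ] open 0.3
```

Call:
arm_command:
  steps:
    - {"translation":[-1,0,1],"rotation":[0,0,0],"claw":0}
    - {"translation":[-2,0,2],"rotation":[0,0,0],"claw":0}
    - {"translation":[-2,0,2],"rotation":[0,0,0],"claw":0}

```text
clock: 20.85
tool_pos: [0.6906, 0.122, 0.2448]
orientation: [180.0, 49.5, -95.9]
force: [0.2, -8.1, 1.4]
opening: 0.0003
gripper_force: 4.3
```

```bash
cat > door.py <<'E'
from h import *
for n in("scene","side"):
    p,d=ctrl.snapshot(n);cv2.imwrite(f"pics/{n}_{ctrl.get_obs()['clock']:.2f}.png",p[:,:,::-1])
    P=cloud(n,d);q=P-front;x=q@ex;y=q@ey;z=P[...,2]
    m=(abs(y)<.14)&(z>.277)&(z<.284)&(x>-.06)&(x<.0);print(n,"door top x",m.sum(),np.percentile(x[m],[3,50,97]).round(4) if m.sum() else"")
    m=(abs(y)<.12)&(z>.262)&(z<.270)&(x>-.1)&(x<-.04);print(n,"bar",m.sum(),np.median(x[m]).round(4) if m.sum() else "")
    m=(abs(y)<.14)&(z>.2)&(z<.275)&(x>-.038)&(x<-.0);print(n,"face",m.sum(),np.percentile(x[m],[3,50,97]).round(4) if m.sum() else"")
st()
E
python3 door.py
```

```text
scene door top x 0 
scene bar 0 
scene face 0 
side door top x 779 [-0.048  -0.0115 -0.003 ]
side bar 432 -0.0612
side face 106 [-0.0375 -0.0292 -0.0104]
t 20.95 uyz mm [ -24.6 -145.   244.9] rpy [180.   49.5 -95.9] q [ -4.  25.  11. -51. -80.   9.] F [ 0.  -7.6  0.9] open 0.2
```

Call:
arm_command:
  steps:
    - {"translation":[-1,0,1],"rotation":[0,0,0],"claw":0}
    - {"translation":[-2,0,2],"rotation":[0,0,0],"claw":0}
    - {"translation":[-3,0,3],"rotation":[0,0,0],"claw":0}
    - {"translation":[-3,0,3],"rotation":[0,0,0],"claw":0}

```text
clock: 21.35
tool_pos: [0.6908, 0.1233, 0.2449]
orientation: [-180.0, 49.3, -95.9]
force: [-2.9, -18.6, 3.0]
opening: 0.0005
gripper_force: 9.5
```

```bash
python3 h.py
```

```text
t 21.35 uyz mm [ -23.3 -145.   244.9] rpy [-180.    49.3  -95.9] q [ -3.  25.  11. -50. -79.   9.] F [ -2.9 -18.6   3. ] open 0.5
```

Call:
arm_command:
  steps:
    - {"translation":[-1,0,1],"rotation":[0,0,0],"claw":0}
    - {"translation":[-2,-2,2],"rotation":[0,0,0],"claw":0}
    - {"translation":[8,-5,-9],"rotation":[0,0,0],"claw":0}
    - {"translation":[32,-8,-38],"rotation":[0,0,0],"claw":0}
    - {"translation":[64,-8,-76],"rotation":[0,0,0],"claw":0}

```text
clock: 21.85
tool_pos: [0.6885, 0.0295, 0.2462]
orientation: [180.0, 49.7, -95.7]
force: [1.4, -0.2, 0.4]
opening: 0.0001
gripper_force: 0.0
```

Call:
arm_command:
  steps:
    - {"translation":[20,0,-40],"rotation":[0,0,0],"claw":0}
    - {"translation":[30,0,-80],"rotation":[0,0,0],"claw":0}
    - {"translation":[30,0,-80],"rotation":[0,0,0],"claw":0}

```text
clock: 22.15
tool_pos: [0.681, -0.0568, 0.2763]
orientation: [-179.8, 49.5, -96.0]
force: [0.7, 0.5, -0.0]
opening: 0.0003
gripper_force: 0.0
```

```bash
python3 door.py; ls pics | tail -30
```

```text
scene door top x 1142 [-0.0212 -0.0111 -0.0007]
scene bar 556 -0.064
scene face 1305 [-0.0288 -0.0212 -0.0191]
side door top x 773 [-0.0199 -0.0113 -0.0029]
side bar 446 -0.0617
side face 74 [-0.0373 -0.0291 -0.0138]
t 22.25 uyz mm [-199.  -153.   274.9] rpy [180.   49.7 -96. ] q [-18.  28.  20. -48. -93.  14.] F [ 0.3  0.8 -0.8] open 0.5
crop0.png
scene0.npy
scene0.png
scene1.png
scene2.png
scene3.png
scene4.png
scene5.png
scene6.png
scene7.png
scene_20.90.png
scene_22.20.png
side0.npy
side0.png
side2.png
side5.png
side_20.95.png
side_22.25.png
wrist1.png
wrist2.npy
wrist2.png
wrist3.npy
wrist3.png
wrist4.png
```

The door is back at its initial seated position: bar at −64 mm, with under 1 mm difference from the start, where an unlatched door would show at least 6 mm. The arm is clear, so I'm handing in.

```bash
python3 -c "
from plant import ctrl
print(ctrl.close_job())"
```

```text
the job is handed in; nothing more can be done
None
```

I handed the job in at about 22 s, with no verdict shown: the amber bottle stood upright about 39 mm behind the door plane when last seen before closing, the door measures fully shut, and nothing else was seen to move.

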